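# Set the blow strength on the planishing-hammer console

### The job

Set the blow strength of the planishing hammer on its sloping green console: turn the black dial anticlockwise until it comes up against its stop, then turn it clockwise exactly six clicks, let go, and press the green button right down to store the setting. Keep your hands off the red button and do not push the tools and copper pieces about.

Things in the scene. Friction and masses are not known exactly. Their poses are not given: they have to be found in the camera images.
- panel: Sloping face of the fixed green wedge console, 150 mm up the slope, 180 mm wide; its yaw varies. Origin: its middle, where the dial's axis meets the face, 90 mm above the bench. Own z = outward normal = dial axis, leaning 30 degrees from vertical towards the robot's side; x = up the slope; y = left as an operator on the robot's side sees it. Only the dial stands up more than 4 mm.
- dial_grip (a point): Black dial: 52 mm skirt disc (top 5 mm above the panel) with a bar grip 44 mm long, 14 mm thick, from 5 to 38 mm above the panel. This point: on the axis, in the bar, 27 mm above the panel; pinch the 14 mm thickness here. Own x = along the bar to the end with the white mark, y = across the bar, z = the axis, outwards.
- dial_mark (a point): White mark at one end of the bar's top, 20 mm from the axis along own x, 38 mm above the panel; axes as dial_grip.
- dial: The turning dial, origin as panel, axes as dial_grip. Evenly spaced spring clicks, 20 to 30 degrees apart; it rests only on a click (let go between, it snaps to the nearest); the torque rises to about 0.3 Nm before each click and then reverses as it snaps on. Click 0 is at the anticlockwise end, with a hard stop 3 degrees beyond; clockwise (from outside) counts up, to 10. Starts at random on 2 to 6.
- green_top (a point): Centre of the top of the green push button, diameter 32 mm, 68 mm above the bench, pointing straight up, on a fixed grey box 80 x 70 x 50 mm (a 48 mm black collar round the button reaches 62 mm). It may stand to the left or right of the console; the red one then stands on the other side.
- green (a joint): Travel of the green button, m: 0 out, 0.006 fully down; springs back. It takes 5 N to push it fully down.
- red_top (a point): Centre of the top of the red button, the same size, on a yellow box. Not to be pressed.
- red (a joint): Travel of the red button, m: 0 out, 0.006 fully down.
- relief: Bystander, to be left where it is: hammered copper plate 200 x 130 x 6 mm (about 10 mm with its bumps), lying on block_a; origin on its underside.
- block_a: Bystander, to be left where it is: wood block 140 x 70 x 40 mm under the copper plate; origin on its underside.
- block_b: Bystander, to be left where it is: wood block 120 x 60 x 40 mm; origin on its underside.
- clamp: Bystander, to be left where it is: steel C-clamp lying flat, about 240 x 100 x 18 mm; origin on its underside.
- hammer: Bystander, to be left where it is: hammer lying on the bench, about 0.3 m long; origin on its underside.
- file: Bystander, to be left where it is: flat file with a yellow handle, 300 mm long, lying flat; origin on its underside.
- scrap0: Bystander, to be left where it is: copper offcut 50 x 35 x 5 mm; origin on its underside.
- scrap1: Bystander, to be left where it is: copper offcut 50 x 35 x 5 mm; origin on its underside.
Mind the look-alikes: they are no part of the job. What is shaped like the part that bears green_top but blue or purple is not meant.

How it is judged:
By the outcome, as a careful person would: the job done as asked, in the order asked, and still so for the second after the job is handed in, with the robot touching nothing.
It also fails if it takes over 72 s, if anything falls off the work surface, if the arm or the gripper's body presses on something with over 40 N, if the wrist force passes 120 N, or if a joint passes its speed limit or range.

### The arm

A 6-joint arm with a two-finger parallel gripper is mounted at the origin on the work surface. World frame = base frame: x ahead of the robot, y to its left, z up, the work surface at z = 0. Lengths are in m, angles in rad, forces in N, time in s.
With the tool pointing down it reaches from about 0.225 to 0.875 m from the base axis. Payload 3.4 kg.
Tool frame: the origin (TCP) lies where the fingers leave the gripper's body, on its centre line; the fingertips stand 73 mm ahead of it and the grasp point (between the pads) lies 54 mm ahead of it (manip.grip_point_offset is the distance from the TCP to the grasp point, in m); z points along the fingers, y is the line along which they close (so a half turn about z gives the same grasp; the last joint's range is limited). The gripper opens to 85 mm and grips with 20 to 120 N. Pads are 22 mm wide; open, the fingers measure 114 mm over their backs; the gripper's body (76 mm by 85 mm) begins 54 mm behind the grasp point. The pads swing forward as they close: fully open they stand 13 mm farther back than shut.
Start: joints at [-1.343, 0.276, 1.505, -0, 1.361, -0.121], TCP at [0.197, -0.54, 0.304] pointing down, gripper open.
Joint ranges: [-2.89, 2.89], [-0.75, 2.08], [0.22, 2.7], [-1.18, 4.32], [0.11, 2.71], [-2.7, 2.7]. Speed limits (rad/s): [2.57, 2.57, 3.14, 3.14, 3.14, 3.14].

### API

Orientations are given as a unit quaternion [w, x, y, z].
In Python, from rig import sensors, cams, manip, spotter gives the robot as it stands.
- The arm moves only by the tool drive_tool, never from a script. Its argument "targets" is a list of rows, each a list of 4 numbers: the shift along the world's x, y, z in m, then the turn about the world's z in degrees. In form: [[dx, dy, dz, spin], ...]. A call has exactly 5 rows; each row shifts and turns the commanded pose from where the row before left it; what a row does not reach is not made up. A row lasts 1/8 s, in which the tool goes at most 62.5 mm and 10.7 degrees, less where a joint would pass 70% of its speed; a pose out of reach is approached as far as the arm can. A call is refused whole if a number of a shift passes 0.0625 or a number of a turn 10.7, either way. A call with a gripper value outside its range is refused whole. "jaw" is the finger opening in m, from 0 to 0.0854, set as the call begins (left out, the last holds). The fingers move at their own pace and stop on an object; "force" is the grip in N (left out, the last holds). Time passes only in rows, so rows that do not move let the fingers close, or fill a call up. It gives the time, the measured TCP pose, the force and the opening at its end, in the units of the state.
- sensors.get_state(): the state, without advancing time (a new reading comes with each control period).
- cams.get_image(name): name is "side" or "top" or "wrist"; returns a dict with "color" (420x560x3 uint8, red, green, blue), "intrinsics" (3x3 intrinsics, pixels), "R" (3x3) and "t" (3): a world point X has camera coordinates R X + t. Camera axes: x right, y down, z forward; pixel columns grow to the right and rows downward; lengths in m; the calibration is good to about 2 mm. A picture is of the moment at which its call begins. There is no depth.
- manip.sign_off(): hands the job in, once; it reports no verdict.
Trained networks look in the newest picture that a camera, given by its name, has taken for a name from the list of things; names that differ only in an ending like _2 or _b are one class to them, and where a whole thing is asked for, a point or a joint stands for the part that bears it (a point fixed in the world has none). Each returns a list of dicts, best first, with "score" (0 to 1); they miss things now and then, are a little off and sometimes report something else, mostly with a low value. They report only what shows in the picture. A call takes as long as a camera call. They do not tell look-alikes from the thing itself.
- spotter.find_in(query, camera): "point" ([x, y, z] in m, in world coordinates, good to about 4 mm: the middle of the surface that is visible of it).
- spotter.landmark_of(query, camera): "point" ([x, y, z] in m, in world coordinates, good to about 4 mm: a listed point, or the origin of a listed thing).
The state is a dict: "clock": time; "qpos": joint angles; "qd": joint speeds; "effort": joint torques, N m; "position": TCP position; "ee_rot": TCP orientation; "contact_force": force on the tool from outside, world axes, zero at the start; "moment": the same for the moment, N m; "width": finger opening in m.
Only numpy, scipy, OpenCV 4.12 (cv2) and the standard library are available. Lean on these libraries where they do the work, as an engineer would, in place of code of your own. Each camera call takes 0.05 s, during which the arm holds its last target. There are 200 camera calls.

## Working session

There is one attempt and no reset: what is moved stays moved. The work goes in short steps, Python scripts to look and compute and a tool call to move; the robot and the scene stay as the last step left them, time stands still between calls to the robot, and variables do not carry over. Pictures are saved under pics/ and viewed, on a budget of 10 in all, crops included, one or two more only if the job needs it, and the job is handed in when it is done.

Besides the shell and the picture viewer there is one more tool, called after ">>>" as name(argument=value, ...), one argument or row to a line, values as JSON. drive_tool: Moves the arm, as the interface text tells. Its arguments: {"type":"object","properties":{"targets":{"type":"array","items":{"type":"array","items":{"type":"number"}}},"jaw":{"type":"number"},"force":{"type":"number"}},"required":["targets"]}

```bash
mkdir -p pics; ls; python3 - <<'E'
from rig import sensors, cams, manip, spotter
import cv2
for n in ("side","top"):
    im=cams.get_image(n); cv2.imwrite(f"pics/{n}0.png",im["color"][:,:,::-1])
    for q in ["panel","dial_grip","dial_mark","green_top","red_top"]:
        print(n,q,[([round(float(v),3) for v in d["point"]],round(d["score"],2)) for d in spotter.landmark_of(q,n)][:4])
print(sensors.get_state(), manip.grip_point_offset)
E
```

```text
pics
side panel [([0.617, 0.012, 0.092], 0.82)]
side dial_grip [([0.608, 0.013, 0.113], 0.86), ([0.469, -0.271, 0.071], 0.16)]
side dial_mark [([0.618, 0.006, 0.133], 0.65)]
side green_top [([0.526, 0.285, 0.073], 0.56), ([0.636, 0.372, 0.071], 0.52), ([0.373, 0.35, 0.074], 0.46), ([0.605, 0.012, 0.111], 0.44)]
side red_top [([0.467, -0.268, 0.071], 0.44)]
top panel [([0.618, 0.01, 0.089], 0.58)]
top dial_grip [([0.608, 0.009, 0.111], 0.67)]
top dial_mark [([0.618, 0.006, 0.132], 0.79), ([0.616, 0.01, 0.09], 0.21)]
top green_top [([0.53, 0.285, 0.072], 0.65), ([0.376, 0.351, 0.073], 0.56), ([0.635, 0.372, 0.075], 0.53)]
top red_top [([0.469, -0.27, 0.074], 0.55)]
{'clock': 0.6, 'qpos': array([-1.34300941e+00,  2.75895068e-01,  1.50490467e+00, -1.30854804e-05,
        1.36070345e+00, -1.20979212e-01]), 'qd': array([ 0.00025028, -0.00092432,  0.00110478, -0.00067481,  0.0022773 ,
       -0.00040268]), 'effort': array([-9.31689465e-04, -4.16390312e+01, -2.45986372e+01, -6.10318784e-05,
        3.74646679e-04, -1.39603657e-05]), 'position': array([ 0.19650722, -0.54040264,  0.30392896]), 'ee_rot': array([ 4.50089470e-05,  9.84833527e-01,  1.73501936e-01, -4.00213331e-06]), 'contact_force': array([ 0.62490745, -0.06345404,  0.03977426]), 'moment': array([-0.00456191, -0.00922848, -0.00061067]), 'width': 0.08551238250150242} 0.0539
```

View pics/top0.png

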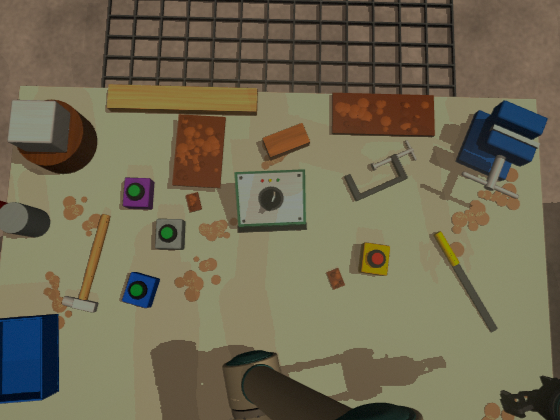

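View pics/side0.png

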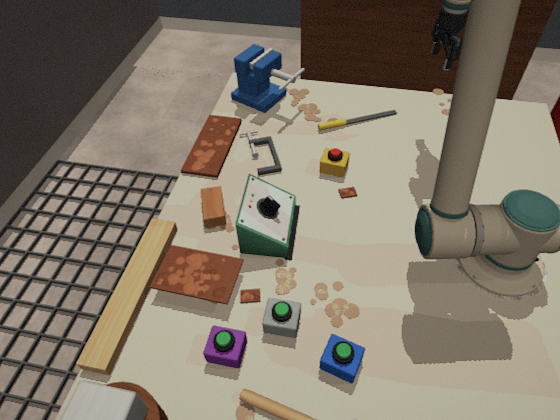

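Look-alikes for green_top in the top picture are grey (168,233), purple (137,192) and blue (141,289). The grey box at about (0.528, 0.285) fits the description. Red on yellow is at (376,258). The dial's white mark at (270,190) points roughly up the slope.

>>> drive_tool(
  targets=[
    [0.027,0.037,0,-2.3],
    [0.027,0.037,0,-2.3],
    [0.027,0.037,0,-2.3],
    [0.027,0.037,0,-2.3],
    [0.027,0.037,0,-2.3],
  ],
)

```text
clock: 1.23
position: [0.3323, -0.3542, 0.3041]
ee_rot: [0.0, 0.997, 0.073, 0.0]
contact_force: [0.5, 0.1, 0.8]
width: 0.0854
```

>>> drive_tool(
  targets=[
    [0.027,0.037,0,-2.3],
    [0.027,0.037,0,-2.3],
    [0.027,0.037,0,-2.3],
    [0.027,0.037,0,-2.3],
    [0.027,0.037,0,-2.3],
  ],
)

```text
clock: 1.85
position: [0.4673, -0.1691, 0.3042]
ee_rot: [0.0, 1.0, -0.027, 0.0]
contact_force: [-0.0, -0.7, -0.2]
width: 0.0852
```

>>> drive_tool(
  targets=[
    [0.027,0.037,0,-2.3],
    [0.027,0.037,0,-2.3],
    [0.027,0.037,0,-2.3],
    [0.027,0.037,0,-2.3],
    [0,0,0,0],
  ],
  jaw=0.04,
)

```text
clock: 2.48
position: [0.576, -0.02, 0.3036]
ee_rot: [-0.0, 0.995, -0.104, 0.0]
contact_force: [0.7, -1.0, 0.3]
width: 0.0398
```

```bash
cat >h.py <<'E'
from rig import sensors, cams, manip, spotter
import numpy as np, cv2
from scipy.spatial.transform import Rotation as Rn
def st():
    s=sensors.get_state(); w,x,y,z=s["ee_rot"]; R=Rn.from_quat([x,y,z,w]).as_matrix()
    print("t",round(s["clock"],2),"tcp",np.round(s["position"],4),"yaw",round(np.degrees(np.arctan2(R[1,0],R[0,0])),1),"F",np.round(s["contact_force"],1),"M",np.round(s["moment"],2),"w",round(s["width"],4),"q6",round(s["qpos"][5],2))
def lm(cam,*qs):
    for q in qs: print(cam,q,[([round(float(v),4) for v in d["point"]],round(d["score"],2)) for d in spotter.landmark_of(q,cam)][:3])
def proj(im,X): 
    c=im["R"]@np.array(X)+im["t"]; p=im["intrinsics"]@c; return p[:2]/p[2]
def onplane(im,uv,P,n):
    d=im["R"].T@np.linalg.inv(im["intrinsics"])@np.array([uv[0],uv[1],1.]); c=-im["R"].T@im["t"]
    return c+d*(n@(P-c))/(n@d)
E
python3 - <<'E'
from h import *
st(); im=cams.get_image("wrist"); lm("wrist","panel","dial_grip","dial_mark")
cv2.imwrite("pics/w1.png",im["color"][:,:,::-1])
print(proj(im,[.617,.011,.09]),-im["R"].T@im["t"])
im=cams.get_image("side"); lm("side","panel","dial_mark")
E
```

```text
t 2.48 tcp [ 0.576  -0.02    0.3036] yaw -12.0 F [ 0.7 -1.   0.3] M [-0.01  0.03 -0.01] w 0.0398 q6 1.62
wrist panel [([0.6207, 0.0136, 0.0947], 0.68)]
wrist dial_grip [([0.6089, 0.0134, 0.1141], 0.7)]
wrist dial_mark [([0.6202, 0.0044, 0.1347], 0.57)]
[232.23507867 162.69772995] [ 0.65220263 -0.03640725  0.37323681]
side panel [([0.6165, 0.0109, 0.0915], 0.79), ([0.7974, -0.0264, -0.0048], 0.16)]
side dial_mark [([0.6173, 0.0066, 0.1323], 0.66)]
```

View pics/w1.png

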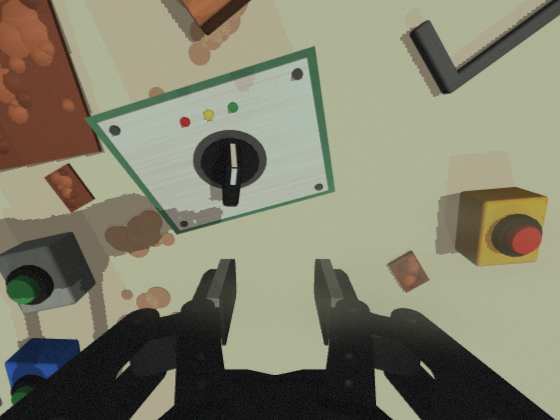

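```bash
cat >>h.py <<'E'
def frame(psi):
    c,s=np.cos(psi),np.sin(psi); k=np.cos(np.pi/6)
    return np.array([[k*c,k*s,.5],[-s,c,0],[-.5*c,-.5*s,k]])  # rows x,y,z
def rect(im,P,psi,h,half=.04,ppm=5000):
    F=frame(psi); n=int(half*2*ppm); q=[]
    src=[]
    for a,b in((half,half),(half,-half),(-half,-half),(-half,half)): src.append(proj(im,P+F[0]*a+F[1]*b+F[2]*h))
    H=cv2.getPerspectiveTransform(np.float32(src),np.float32([[0,0],[n,0],[n,n],[0,n]]))
    return cv2.warpPerspective(im["color"],H,(n,n))
E
python3 - <<'E'
from h import *
from scipy.optimize import least_squares
im=cams.get_image("wrist")
P=np.array([.617,.011,.09])
uv=[(115,130),(297,74),(319,187),(184,224)]
for psi in [0.]:
  for it in range(5):
    F=frame(psi); X=np.array([onplane(im,u,P,F[2]) for u in uv])
    c=X.mean(0); L=(X-P)@F.T; d=(L[0]-L[1])+(L[3]-L[2]); e=np.arctan2(-d[0],d[1]); psi+=e; 
  print(np.degrees(psi),c,np.round(L*1000,1))
c[2]; P=np.r_[c[:2],.09]
r=[cv2.resize(rect(im,P,psi,h),(400,400)) for h in(.005,.038)]
cv2.imwrite("pics/r1.png",np.hstack(r)[:,:,::-1])
E
```

```text
3.568741847353908 [0.61545875 0.00883634 0.0890344 ] [[ 58.9  72.4  -0. ]
 [ 58.9 -76.4  -0. ]
 [-62.8 -76.8  -0. ]
 [-62.8  72.6  -0. ]]
```

View pics/r1.png

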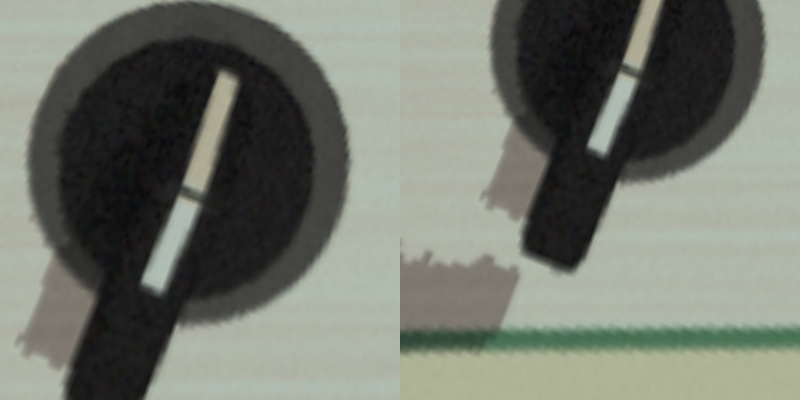

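The rectified view shows the bar's far end at about (552,265) and the marked end's edge at (630,70). That puts the dial about 22° clockwise of up-slope, with the axis origin at about (0.621, 0.0115, 0.09). I'll straddle the bar loosely and use the fingers as a wrench.

>>> drive_tool(
  targets=[
    [0.015,0.015,0,-4.5],
    [0.0155,0.0155,0,-4.5],
    [0,0,-0.03,0],
    [0,0,-0.03,0],
    [0,0,0,0],
  ],
)

```text
clock: 3.5
position: [0.6034, 0.0077, 0.2418]
ee_rot: [0.0, 0.983, -0.184, -0.003]
contact_force: [0.1, -0.1, 1.2]
width: 0.0405
```

>>> drive_tool(
  targets=[
    [0,0,-0.02,0],
    [0,0,-0.02,0],
    [0,0,-0.015,0],
    [0,0,-0.0075,0],
    [0,0,0,0],
  ],
)

```text
clock: 4.12
position: [0.6051, 0.008, 0.1815]
ee_rot: [0.0, 0.983, -0.184, -0.0]
contact_force: [0.1, 0.6, 0.2]
width: 0.0405
```

```bash
python3 - <<'E'
from h import *
st(); im=cams.get_image("wrist"); cv2.imwrite("pics/w2.png",im["color"][:,:,::-1])
E
```

```text
t 4.12 tcp [0.6051 0.008  0.1815] yaw -21.2 F [0.1 0.6 0.2] M [ 0.03 -0.02 -0.  ] w 0.0405 q6 1.84
```

View pics/w2.png

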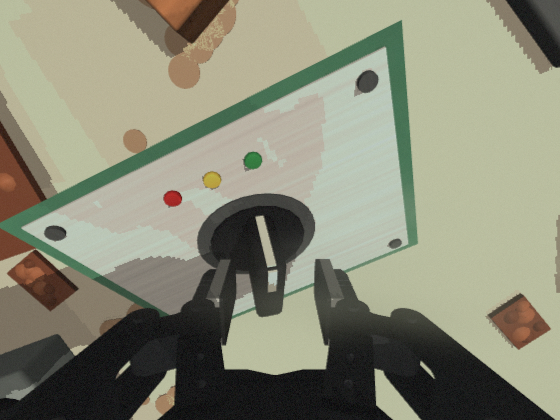

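The bar sits between the open fingers, near (270,285). I'll close to a loose fit and turn anticlockwise.

>>> drive_tool(
  targets=[
    [0.001,0.002,0,0],
    [0,0,0,0],
    [0,0,0,0],
    [0,0,0,10],
    [0,0,0,10],
  ],
  jaw=0.019,
  force=40,
)

```text
clock: 4.8
position: [0.6065, 0.0105, 0.1819]
ee_rot: [-0.0, 1.0, -0.008, 0.001]
contact_force: [0.4, 2.2, 0.9]
width: 0.019
```

```bash
python3 -c "
from h import *
st()"
```

```text
t 4.8 tcp [0.6065 0.0105 0.1819] yaw -0.9 F [0.4 2.2 0.9] M [ 0.29 -0.25 -0.15] w 0.019 q6 1.49
```

>>> drive_tool(
  targets=[
    [0,0,0,8],
    [0,0,0,8],
    [0,0,0,8],
    [0,0,0,8],
    [0,0,0,0],
  ],
)

```text
clock: 5.42
position: [0.6058, 0.0104, 0.1814]
ee_rot: [-0.0, 0.964, 0.265, -0.0]
contact_force: [0.4, 1.8, -1.0]
width: 0.0191
```

```bash
python3 -c "
from h import *
st()"
```

```text
t 5.42 tcp [0.6058 0.0104 0.1814] yaw 30.7 F [ 0.4  1.8 -1. ] M [ 0.28 -0.    0.  ] w 0.0191 q6 0.94
```

>>> drive_tool(
  targets=[
    [0,0,0,7],
    [0,0,0,7],
    [0,0,0,6],
    [0,0,0,0],
    [0,0,0,0],
  ],
)

```text
clock: 6.05
position: [0.6056, 0.0105, 0.1814]
ee_rot: [-0.0, 0.904, 0.428, -0.0]
contact_force: [-2.2, 2.1, 0.8]
width: 0.0192
```

```bash
python3 -c "
from h import *
st()"
```

```text
t 6.05 tcp [0.6056 0.0105 0.1814] yaw 50.6 F [-2.2  2.1  0.8] M [0.34 0.02 0.04] w 0.0192 q6 0.59
```

>>> drive_tool(
  targets=[
    [0,0,0,7],
    [0,0,0,7],
    [0,0,0,6],
    [0,0,0,0],
    [0,0,0,0],
  ],
)

```text
clock: 6.68
position: [0.6057, 0.0093, 0.1819]
ee_rot: [0.001, 0.816, 0.578, -0.001]
contact_force: [-3.5, -1.7, 5.1]
width: 0.0196
```

```bash
python3 -c "
from h import *
st()
im=cams.get_image('wrist'); cv2.imwrite('pics/w3.png',im['color'][:,:,::-1])"
```

```text
t 6.67 tcp [0.6057 0.0093 0.1819] yaw 70.7 F [-3.5 -1.7  5.1] M [-0.49  0.34  0.01] w 0.0196 q6 0.24
```

View pics/w3.png

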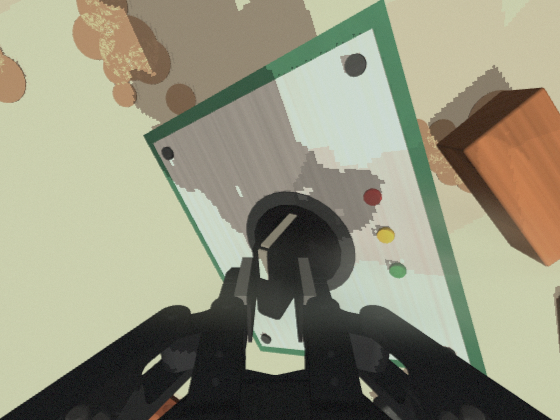

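The dial follows the tool; the mark end shows at (265,250). I'll carry on to the stop.

>>> drive_tool(
  targets=[
    [0,0,0,7],
    [0,0,0,7],
    [0,0,0,6],
    [0,0,0,0],
    [0,0,0,0],
  ],
)

```text
clock: 7.35
position: [0.6063, 0.0095, 0.1827]
ee_rot: [0.001, 0.703, 0.711, 0.0]
contact_force: [-3.6, -0.7, 7.9]
width: 0.0195
```

```bash
python3 -c "
from h import *
st()"
```

```text
t 7.35 tcp [0.6063 0.0095 0.1827] yaw 90.7 F [-3.6 -0.7  7.9] M [-0.34  0.26  0.02] w 0.0195 q6 -0.11
```

>>> drive_tool(
  targets=[
    [0,0,0,5],
    [0,0,0,5],
    [0,0,0,0],
    [0,0,0,0],
    [0,0,0,0],
  ],
)

```text
clock: 7.98
position: [0.6064, 0.0097, 0.183]
ee_rot: [0.001, 0.639, 0.77, 0.0]
contact_force: [-4.2, -1.1, 9.6]
width: 0.019
```

```bash
python3 -c "
from h import *
st()"
```

```text
t 7.97 tcp [0.6064 0.0097 0.183 ] yaw 100.6 F [-4.2 -1.1  9.6] M [-0.32  0.36 -0.18] w 0.019 q6 -0.28
```

>>> drive_tool(
  targets=[
    [0,0,0.004,0],
    [0,0,0,5],
    [0,0,0,5],
    [0,0,0,0],
    [0,0,0,0],
  ],
)

```text
clock: 8.6
position: [0.6059, 0.0104, 0.1851]
ee_rot: [-0.0, 0.569, 0.823, 0.0]
contact_force: [-0.8, 1.5, 0.6]
width: 0.0193
```

```bash
python3 -c "
from h import *
st()
im=cams.get_image('wrist'); cv2.imwrite('pics/w4.png',im['color'][:,:,::-1])"
```

```text
t 8.6 tcp [0.6059 0.0104 0.1851] yaw 110.7 F [-0.8  1.5  0.6] M [ 0.21  0.15 -0.17] w 0.0193 q6 -0.46
```

>>> drive_tool(
  targets=[
    [0,0,0,5],
    [0,0,0,5],
    [0,0,0,0],
    [0,0,0,0],
    [0,0,0,0],
  ],
)

```text
clock: 9.28
position: [0.6061, 0.0103, 0.1856]
ee_rot: [0.0, 0.494, 0.869, 0.0]
contact_force: [-2.0, 2.5, 2.7]
width: 0.0192
```

```bash
python3 -c "
from h import *
st()
im=cams.get_image('wrist'); cv2.imwrite('pics/w5.png',im['color'][:,:,::-1])
a=cv2.imread('pics/w4.png');b=cv2.imread('pics/w5.png');cv2.imwrite('pics/c45.png',np.hstack([a[100:420,100:460],b[100:420,100:460]]))"
```

```text
t 9.28 tcp [0.6061 0.0103 0.1856] yaw 120.7 F [-2.   2.5  2.7] M [ 0.47  0.11 -0.  ] w 0.0192 q6 -0.63
```

View pics/c45.png

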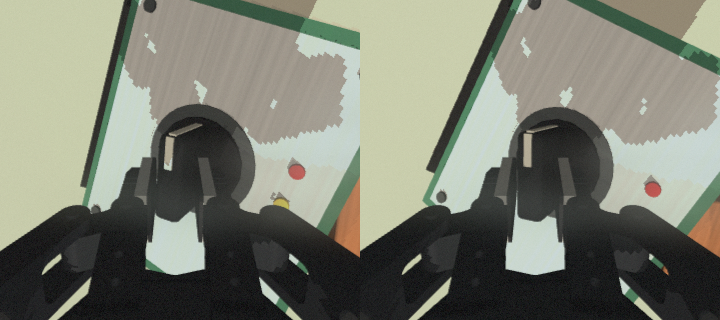

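The bar still turns with the tool, so I'll continue.

>>> drive_tool(
  targets=[
    [0,0,0,5],
    [0,0,0,5],
    [0,0,0,5],
    [0,0,0,0],
    [0,0,0,0],
  ],
)

```text
clock: 9.95
position: [0.6054, 0.0102, 0.1858]
ee_rot: [-0.001, 0.377, 0.926, 0.0]
contact_force: [-3.2, 2.5, 5.2]
width: 0.0189
```

```bash
python3 -c "
from h import *
st()"
```

```text
t 9.95 tcp [0.6054 0.0102 0.1858] yaw 135.7 F [-3.2  2.5  5.2] M [ 0.39  0.4  -0.43] w 0.0189 q6 -0.9
```

>>> drive_tool(
  targets=[
    [0,0,0,5],
    [0,0,0,5],
    [0,0,0,0],
    [0,0,0,0],
    [0,0,0,0],
  ],
)

```text
clock: 10.58
position: [0.6048, 0.0105, 0.1862]
ee_rot: [-0.001, 0.297, 0.955, 0.001]
contact_force: [-4.9, 2.9, 7.7]
width: 0.0194
```

```bash
python3 -c "
from h import *
st()
"
```

```text
t 10.57 tcp [0.6048 0.0105 0.1862] yaw 145.4 F [-4.9  2.9  7.7] M [ 0.73  0.54 -1.51] w 0.0194 q6 -1.07
```

A moment of 1.5 Nm is far above the click torque, so this is the stop. I'll ease off, lift and measure the angle.

>>> drive_tool(
  targets=[
    [0,0,0,-8],
    [0,0,0,0],
    [0,0,0.03,0],
    [0,0,0.03,0],
    [0,0,0.02,0],
  ],
  jaw=0.03,
)

```text
clock: 11.2
position: [0.6067, 0.0096, 0.2667]
ee_rot: [0.001, 0.359, 0.933, -0.0]
contact_force: [-0.6, -0.8, 0.6]
width: 0.0298
```

```bash
cat >>h.py <<'E'
P0=np.array([.621,.0115,.09]); PSI=np.radians(3.6)
def look(f):
    st(); im=cams.get_image("wrist"); cv2.imwrite(f"pics/{f}_raw.png",im["color"][:,:,::-1])
    r=rect(im,P0,PSI,.038); cv2.imwrite(f"pics/{f}.png",np.hstack([r,cv2.resize(im["color"],(400,300)) if 0 else im["color"][:400,:400]])[:,:,::-1])
    return im
E
python3 -c "
from h import *
look('r2')"
```

```text
t 11.2 tcp [0.6067 0.0096 0.2667] yaw 137.9 F [-0.6 -0.8  0.6] M [-0.01  0.02 -0.  ] w 0.0298 q6 -0.93
```

View pics/r2.png

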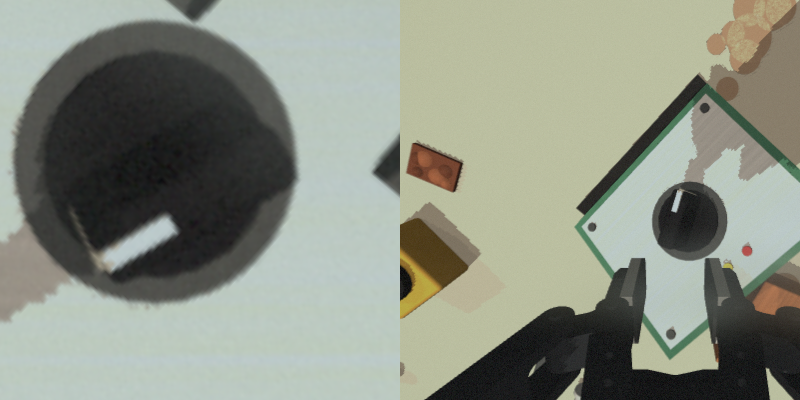

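In the rectified view the mark runs from (175,222) to (105,268), so click 0 is at about 123° anticlockwise from up-slope. The change from the start is about 145°, which is 5×29 or 6×24.2. I'll turn clockwise now and measure to settle the spacing.

>>> drive_tool(
  targets=[
    [0,0,0,-7.5],
    [0,0,0,-7.5],
    [0,0,-0.03,0],
    [0,0,-0.03,0],
    [0,0,-0.0215,0],
  ],
)

```text
clock: 11.88
position: [0.6055, 0.0098, 0.1817]
ee_rot: [-0.001, 0.478, 0.878, -0.001]
contact_force: [0.4, -0.6, -0.1]
width: 0.0301
```

>>> drive_tool(
  targets=[
    [0,0,0,0],
    [0,0,0,0],
    [0,0,0,-9],
    [0,0,0,-9],
    [0,0,0,-9],
  ],
  jaw=0.019,
)

```text
clock: 12.5
position: [0.6064, 0.0108, 0.1831]
ee_rot: [-0.0, 0.672, 0.741, 0.001]
contact_force: [-0.7, 0.5, 1.6]
width: 0.0196
```

```bash
python3 -c "
from h import *
st()"
```

```text
t 12.5 tcp [0.6064 0.0108 0.1831] yaw 95.6 F [-0.7  0.5  1.6] M [ 0.2  -0.29  0.27] w 0.0196 q6 -0.2
```

>>> drive_tool(
  targets=[
    [0,0,0,-8],
    [0,0,0,0],
    [0,0,0,8],
    [0,0,0.03,0],
    [0,0,0.05,0],
  ],
)

```text
clock: 13.12
position: [0.6051, 0.0098, 0.2628]
ee_rot: [-0.002, 0.669, 0.743, -0.002]
contact_force: [1.4, 1.3, 1.1]
width: 0.019
```

```bash
cat >>h.py <<'E'
def ang(f):
    st(); im=cams.get_image("wrist"); cv2.imwrite(f"pics/{f}_raw.png",im["color"][:,:,::-1])
    r=rect(im,P0,PSI,.038); cv2.imwrite(f"pics/{f}.png",r[:,:,::-1])
    m=(r.min(2)>135).astype(np.uint8); n,l,s,c=cv2.connectedComponentsWithStats(m)
    for i in range(1,n):
        if 150<s[i,4]<3500:
            p=np.argwhere(l==i)[:,::-1].astype(np.float32); v=cv2.fitLine(p,cv2.DIST_L2,0,.01,.01).ravel(); d=c[i]-200
            a=np.array([v[0],v[1]]); a=a if a@d>0 else -a
            print("area",s[i,4],"cen",np.round(c[i]),"r mm",round(np.hypot(*d)*.2,1),"line",round(np.degrees(np.arctan2(-a[0],-a[1])),1),"cenang",round(np.degrees(np.arctan2(-d[0],-d[1])),1))
E
python3 -c "
from h import *
ang('r3')
im=cv2.imread('pics/r2_raw.png')"
```

```text
t 13.12 tcp [0.6051 0.0098 0.2628] yaw 96.0 F [1.4 1.3 1.1] M [ 0.03 -0.   -0.02] w 0.019 q6 -0.2
area 1792 cen [18. 22.] r mm 51.0 line -35.6 cenang 45.6
area 1635 cen [132. 218.] r mm 14.1 line 96.1 cenang 104.7
```

```bash
python3 -c "
from h import *
for f in ('r2','r3','r1'):
    r=cv2.imread(f'pics/{f}.png'); r=r[:,400:] if f=='r1' else r[:,:400]
    m=(r.min(2)>135).astype(np.uint8); n,l,s,c=cv2.connectedComponentsWithStats(m)
    for i in range(1,n):
        if 150<s[i,4]<3500:
            p=np.argwhere(l==i)[:,::-1].astype(np.float32); print(f,s[i,4],np.round(c[i]),cv2.minAreaRect(p),cv2.fitLine(p,cv2.DIST_L2,0,.01,.01).ravel())
a=cv2.imread('pics/r3.png');b=cv2.imread('pics/r2.png')[:,:400];cv2.imwrite('pics/c23.png',np.hstack([b,a]))"
```

```text
r2 1508 [138. 243.] ((137.3382568359375, 243.39706420898438), (20.579830169677734, 80.08984375), 59.03623962402344) [  0.86115044  -0.5083502  137.98541    242.8687    ]
r3 1792 [18. 22.] ((30.0, 37.0), (74.0, 60.0), 90.0) [ 0.5820233 -0.8131721 17.760044  21.544085 ]
r3 1635 [132. 218.] ((131.8292694091797, 217.96340942382812), (21.31328773498535, 81.60890197753906), 83.6598129272461) [ 9.9439907e-01 -1.0569079e-01  1.3168440e+02  2.1788074e+02]
r1 945 [241.  34.] ((242.25, 31.74999237060547), (16.127614974975586, 70.83500671386719), 18.434946060180664) [  0.30679682  -0.951775   241.30476     34.3418    ]
r1 1384 [212. 113.] ((212.12860107421875, 112.5736083984375), (18.3792724609375, 79.5194320678711), 23.782032012939453) [  0.403474   -0.9149911 212.0159    112.72977  ]
```

View pics/c23.png

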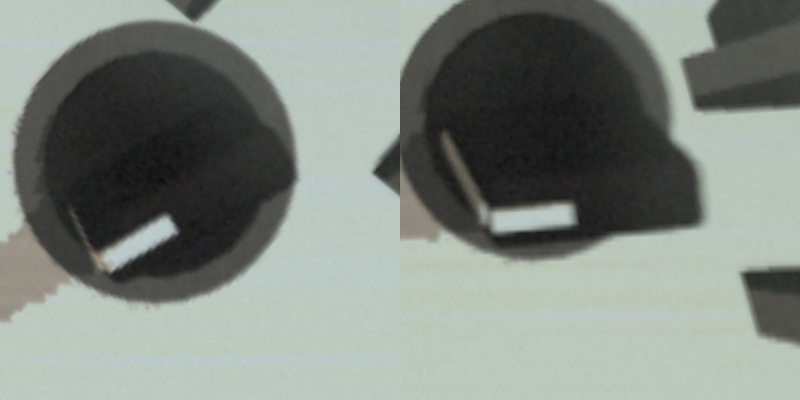

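Line fits give 120.6° at the stop, 96.1° after one click and −23.8° at the start. The spacing is therefore about 24.1°, the dial started on click 6, and it's now on click 1. The target is about −24°. I'll turn on towards click 5 first.

>>> drive_tool(
  targets=[
    [0,0,-0.02,0],
    [0,0,-0.03,0],
    [0,0,-0.028,0],
    [0,0,0,0],
    [0,0,0,0],
  ],
  jaw=0.035,
)

```text
clock: 13.8
position: [0.6067, 0.0098, 0.1869]
ee_rot: [0.001, 0.67, 0.742, 0.0]
contact_force: [0.4, 0.6, -0.6]
width: 0.035
```

>>> drive_tool(
  targets=[
    [0,0,0,0],
    [0,0,0,0],
    [0,0,0,-9],
    [0,0,0,-9],
    [0,0,0,-9],
  ],
  jaw=0.019,
)

```text
clock: 14.42
position: [0.6045, 0.0096, 0.1867]
ee_rot: [-0.0, 0.826, 0.563, -0.002]
contact_force: [-5.8, -2.6, 6.6]
width: 0.019
```

>>> drive_tool(
  targets=[
    [0,0,0,-9],
    [0,0,0,-9],
    [0,0,0,-9],
    [0,0,0,-9],
    [0,0,0,0],
  ],
)

```text
clock: 15.05
position: [0.6045, 0.0108, 0.1864]
ee_rot: [-0.001, 0.959, 0.282, -0.001]
contact_force: [-1.0, 0.3, 0.5]
width: 0.0192
```

```bash
python3 -c "
from h import *
st()"
```

```text
t 15.05 tcp [0.6045 0.0108 0.1864] yaw 32.8 F [-1.   0.3  0.5] M [0.07 0.08 0.02] w 0.0192 q6 0.9
```

>>> drive_tool(
  targets=[
    [0,0,0,-9],
    [0,0,0,-9],
    [0,0,0,-9],
    [0,0,0,-9],
    [0,0,0,0],
  ],
)

```text
clock: 15.68
position: [0.6065, 0.0104, 0.1865]
ee_rot: [-0.0, 1.0, -0.027, 0.001]
contact_force: [-0.3, 0.3, 0.3]
width: 0.0191
```

>>> drive_tool(
  targets=[
    [0,0,0,8],
    [0,0,0.03,0],
    [0,0,0.05,0],
    [0,0,0,0],
    [0,0,0,0],
  ],
  jaw=0.03,
)

```text
clock: 16.3
position: [0.6061, 0.01, 0.266]
ee_rot: [0.0, 0.999, 0.043, 0.0]
contact_force: [0.3, -0.2, 0.7]
width: 0.0299
```

```bash
python3 -c "
from h import *
ang('r4')"
```

```text
t 16.3 tcp [0.6061 0.01   0.266 ] yaw 4.9 F [ 0.3 -0.2  0.7] M [0.01 0.01 0.06] w 0.0299 q6 1.39
area 2570 cen [29. 20.] r mm 49.6 line 98.9 cenang 43.6
area 1275 cen [193.  46.] r mm 30.8 line 0.5 cenang 2.5
area 1571 cen [193. 146.] r mm 11.0 line -0.2 cenang 7.4
```

The dial is at −0.2°, which is click 5. One more to go.

>>> drive_tool(
  targets=[
    [0,0,-0.03,0],
    [0,0,-0.03,0],
    [0,0,-0.02,0],
    [0,0,0,0],
    [0,0,0,0],
  ],
)

```text
clock: 16.98
position: [0.6062, 0.0101, 0.1859]
ee_rot: [0.0, 0.999, 0.042, -0.0]
contact_force: [-0.1, 0.9, 0.6]
width: 0.0298
```

>>> drive_tool(
  targets=[
    [0,0,0,0],
    [0,0,0,-8],
    [0,0,0,-8],
    [0,0,0,-8],
    [0,0,0,-8],
  ],
  jaw=0.019,
)

```text
clock: 17.6
position: [0.606, 0.0106, 0.1872]
ee_rot: [-0.0, 0.971, -0.237, 0.001]
contact_force: [-0.3, 0.5, 0.6]
width: 0.0186
```

```bash
python3 -c "
from h import *
st()"
```

```text
t 17.6 tcp [0.606  0.0106 0.1872] yaw -27.5 F [-0.3  0.5  0.6] M [ 0.15  0.   -0.03] w 0.0186 q6 1.95
```

>>> drive_tool(
  targets=[
    [0,0,0,0],
    [0,0,0,5],
    [0,0,0.03,0],
    [0,0,0.05,0],
    [0,0,0,0],
  ],
  jaw=0.03,
)

```text
clock: 18.23
position: [0.6084, 0.0098, 0.271]
ee_rot: [-0.0, 0.981, -0.191, 0.005]
contact_force: [1.0, -0.5, -0.3]
width: 0.0302
```

```bash
python3 -c "
from h import *
ang('r5'); cams.get_image('top'); lm('top','green_top'); cams.get_image('side'); lm('side','green_top')"
```

```text
t 18.23 tcp [0.6084 0.0098 0.271 ] yaw -22.1 F [ 1.  -0.5 -0.3] M [-0.04 -0.05 -0.01] w 0.0302 q6 1.86
area 1440 cen [248.  51.] r mm 31.2 line -9.6 cenang -17.9
area 1546 cen [220. 151.] r mm 10.6 line -23.8 cenang -22.2
top green_top [([0.3777, 0.3508, 0.0702], 0.62), ([0.5278, 0.2817, 0.0752], 0.4)]
side green_top [([0.3764, 0.3498, 0.0745], 0.72), ([0.6357, 0.373, 0.0723], 0.71), ([0.5228, 0.2849, 0.0715], 0.55)]
```

The dial is at −23.8°, click 6, matching the expected value. Next is the green button on the grey box. I'll go above it with the fingers shut.

>>> drive_tool(
  targets=[
    [-0.01,0.035,0,0],
    [-0.01,0.035,0,0],
    [-0.01,0.035,0,0],
    [-0.01,0.035,0,0],
    [-0.01,0.035,0,0],
  ],
  jaw=0,
)

```text
clock: 19.1
position: [0.5552, 0.1861, 0.2646]
ee_rot: [0.001, 0.981, -0.192, -0.001]
contact_force: [0.3, -0.3, -0.1]
width: 0.0003
```

>>> drive_tool(
  targets=[
    [-0.01,0.035,0,0],
    [-0.01,0.035,0,0],
    [-0.01,0.03,0,0],
    [0,0,0,0],
    [0,0,0,0],
  ],
)

```text
clock: 19.73
position: [0.5259, 0.2845, 0.265]
ee_rot: [0.001, 0.981, -0.192, -0.001]
contact_force: [-0.8, -0.2, 0.0]
width: 0.0004
```

```bash
python3 - <<'E'
from h import *
st(); im=cams.get_image("wrist"); lm("wrist","green_top")
cv2.imwrite("pics/g1.png",im["color"][:,:,::-1])
hsv=cv2.cvtColor(im["color"],cv2.COLOR_RGB2HSV)
m=cv2.inRange(hsv,(45,120,60),(75,255,255)); n,l,s,c=cv2.connectedComponentsWithStats(m)
for i in range(1,n):
    if s[i,4]>300: print(s[i],np.round(c[i]),np.round(onplane(im,c[i],np.array([0,0,.068]),np.array([0,0,1.])),4))
E
```

```text
t 19.73 tcp [0.5259 0.2845 0.265 ] yaw -22.2 F [-0.8 -0.2  0. ] M [-0.01 -0.02  0.03] w 0.0004 q6 2.34
wrist green_top [([0.6386, 0.3732, 0.0704], 0.94), ([0.3771, 0.3452, 0.0685], 0.59), ([0.527, 0.2823, 0.074], 0.57)]
[ 103  107   42   39 1276] [123. 126.] [0.6346 0.3749 0.068 ]
[260 186  35  35 965] [277. 203.] [0.5249 0.2821 0.068 ]
```

View pics/g1.png

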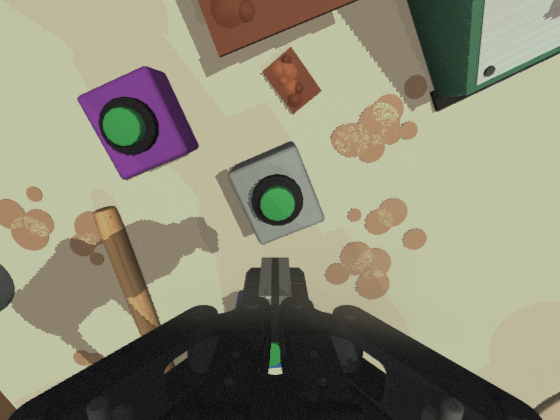

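The grey box's button is at (277,200), about (0.526, 0.283), directly under the tool. I'll descend and press.

>>> drive_tool(
  targets=[
    [0,-0.0015,-0.03,0],
    [0,0,-0.03,0],
    [0,0,-0.03,0],
    [0,0,-0.02,0],
    [0,0,-0.008,0],
  ],
)

```text
clock: 20.45
position: [0.5258, 0.2824, 0.1466]
ee_rot: [0.001, 0.981, -0.193, -0.001]
contact_force: [0.2, -0.1, 0.4]
width: 0.0001
```

>>> drive_tool(
  targets=[
    [0,0,-0.004,0],
    [0,0,-0.004,0],
    [0,0,-0.003,0],
    [0,0,-0.001,0],
    [0,0,0,0],
  ],
)

```text
clock: 21.08
position: [0.5263, 0.2832, 0.1385]
ee_rot: [0.0, 0.981, -0.192, 0.001]
contact_force: [-2.9, -4.0, 13.4]
width: -0.0
```

```bash
python3 -c "
from h import *
st()"
```

```text
t 21.07 tcp [0.5263 0.2832 0.1385] yaw -22.2 F [-2.9 -4.  13.4] M [-0.71  0.61 -0.07] w -0.0 q6 2.34
```

>>> drive_tool(
  targets=[
    [0,0,0,0],
    [0,0,-0.002,0],
    [0,0,-0.001,0],
    [0,0,0,0],
    [0,0,0,0],
  ],
)

```text
clock: 21.7
position: [0.5263, 0.2832, 0.1382]
ee_rot: [-0.0, 0.981, -0.192, 0.002]
contact_force: [-6.7, -4.6, 28.0]
width: -0.0001
```

```bash
python3 - <<'E'
from h import *
st()
im=cams.get_image("wrist"); a=im["color"]
s=cams.get_image("side")["color"]
a=cv2.resize(a[150:350,180:380],(400,400),interpolation=3); s=cv2.resize(s[240:360,220:340],(400,400),interpolation=3)
cv2.imwrite("pics/g2.png",np.hstack([a,s])[:,:,::-1])
E
```

```text
t 21.7 tcp [0.5263 0.2832 0.1382] yaw -22.2 F [-6.7 -4.6 28. ] M [-1.    1.21  0.  ] w -0.0001 q6 2.34
```

View pics/g2.png

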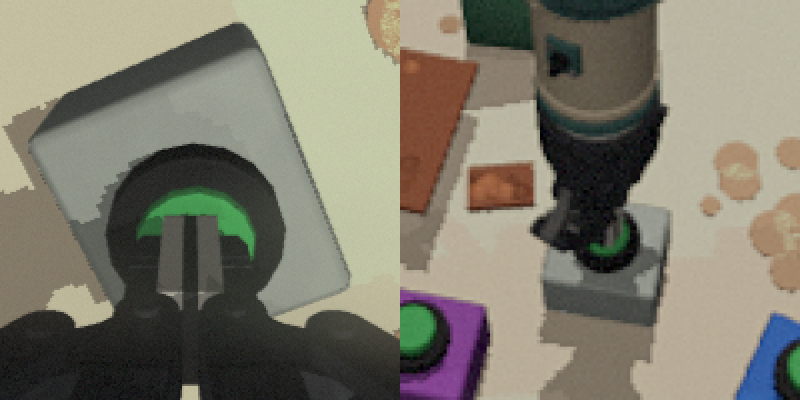

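Contact is rigid: force rose from 13 to 28 N over 0.3 mm. I'll check the travel by easing up in steps and watching where the spring force disappears.

>>> drive_tool(
  targets=[
    [0,0,0.002,0],
    [0,0,0.002,0],
    [0,0,0.002,0],
    [0,0,0.001,0],
    [0,0,0,0],
  ],
)

```text
clock: 22.42
position: [0.5264, 0.2835, 0.1401]
ee_rot: [0.0, 0.981, -0.193, 0.0]
contact_force: [-0.8, -3.0, 3.7]
width: -0.0
```

>>> drive_tool(
  targets=[
    [0,0,0.0015,0],
    [0,0,0,0],
    [0,0,0,0],
    [0,0,0,0],
    [0,0,0,0],
  ],
)

```text
clock: 23.05
position: [0.5264, 0.2838, 0.1415]
ee_rot: [-0.0, 0.981, -0.193, 0.0]
contact_force: [1.4, -2.3, 3.3]
width: -0.0001
```

>>> drive_tool(
  targets=[
    [0,0,0.0015,0],
    [0,0,0,0],
    [0,0,0,0],
    [0,0,0,0],
    [0,0,0,0],
  ],
)

```text
clock: 23.68
position: [0.5261, 0.2839, 0.143]
ee_rot: [-0.0, 0.981, -0.193, 0.0]
contact_force: [1.5, 0.2, 2.1]
width: -0.0002
```

>>> drive_tool(
  targets=[
    [0,0,0.002,0],
    [0,0,0,0],
    [0,0,0,0],
    [0,0,0,0],
    [0,0,0,0],
  ],
)

```text
clock: 24.3
position: [0.5256, 0.2835, 0.1447]
ee_rot: [0.0, 0.981, -0.193, -0.001]
contact_force: [-1.5, -0.5, 1.2]
width: -0.0002
```

>>> drive_tool(
  targets=[
    [0,0,0.002,0],
    [0,0,0,0],
    [0,0,0,0],
    [0,0,0,0],
    [0,0,0,0],
  ],
)

```text
clock: 24.92
position: [0.526, 0.2836, 0.1469]
ee_rot: [0.0, 0.981, -0.193, -0.0]
contact_force: [-0.8, 0.4, 0.2]
width: 0.0001
```

The spring force falls from 3.7 N at 0.140 to about 1 N at 0.1447 and zero by 0.147. It bottomed at 0.138, which agrees with the full 6 mm travel. I'll retreat and check everything.

>>> drive_tool(
  targets=[
    [0,0,0.04,0],
    [0,0,0.04,0],
    [0.01,-0.035,0,0],
    [0.01,-0.035,0,0],
    [0.01,-0.035,0,0],
  ],
)

```text
clock: 25.55
position: [0.5562, 0.1777, 0.2271]
ee_rot: [-0.0, 0.981, -0.192, 0.0]
contact_force: [0.3, 0.7, 0.6]
width: -0.0003
```

>>> drive_tool(
  targets=[
    [0.01,-0.035,0.01,0],
    [0.01,-0.035,0.01,0],
    [0.01,-0.035,0.02,0],
    [0,0,0,0],
    [0,0,0,0],
  ],
)

```text
clock: 26.18
position: [0.5855, 0.0739, 0.2665]
ee_rot: [-0.0, 0.981, -0.193, -0.001]
contact_force: [-0.0, 1.1, 0.4]
width: 0.0001
```

```bash
python3 - <<'E'
from h import *
ang("r6")
a=cams.get_image("top")["color"]; b=cv2.imread("pics/top0.png")[:,:,::-1]
d=cv2.absdiff(a,b).max(2)
m=cv2.morphologyEx((d>40).astype(np.uint8),cv2.MORPH_OPEN,np.ones((3,3)))
n,l,s,c=cv2.connectedComponentsWithStats(m); print([list(x) for x in s[1:] if x[4]>30])
E
```

```text
t 26.18 tcp [0.5855 0.0739 0.2665] yaw -22.2 F [-0.   1.1  0.4] M [ 0.04 -0.02  0.01] w 0.0001 q6 1.97
area 1362 cen [224.  53.] r mm 29.9 line 15.7 cenang -9.4
area 1615 cen [222. 150.] r mm 11.0 line -23.5 cenang -23.9
[[np.int32(190), np.int32(145), np.int32(10), np.int32(42), np.int32(357)], [np.int32(201), np.int32(147), np.int32(22), np.int32(40), np.int32(769)], [np.int32(186), np.int32(161), np.int32(3), np.int32(13), np.int32(39)], [np.int32(263), np.int32(161), np.int32(8), np.int32(10), np.int32(76)], [np.int32(228), np.int32(171), np.int32(42), np.int32(42), np.int32(851)], [np.int32(188), np.int32(189), np.int32(16), np.int32(23), np.int32(235)], [np.int32(222), np.int32(196), np.int32(14), np.int32(9), np.int32(92)], [np.int32(259), np.int32(198), np.int32(5), np.int32(9), np.int32(39)], [np.int32(59), np.int32(207), np.int32(387), np.int32(213), np.int32(19667)], [np.int32(198), np.int32(212), np.int32(18), np.int32(12), np.int32(167)], [np.int32(252), np.int32(223), np.int32(11), np.int32(9), np.int32(92)], [np.int32(163), np.int32(228), np.int32(9), np.int32(10), np.int32(76)], [np.int32(181), np.int32(248), np.int32(18), np.int32(24), np.int32(284)], [np.int32(248), np.int32(249), np.int32(16), np.int32(15), np.int32(200)], [np.int32(148), np.int32(250), np.int32(12), np.int32(26), np.int32(183)], [np.int32(124), np.int32(278), np.int32(31), np.int32(29), np.int32(278)], [np.int32(178), np.int32(278), np.int32(8), np.int32(9), np.int32(53)], [np.int32(188), np.int32(286), np.int32(6), np.int32(15), np.int32(74)], [np.int32(246), np.int32(286), np.int32(12), np.int32(61), np.int32(319)], [np.int32(179), np.int32(292), np.int32(28), np.int32(49), np.int32(578)], [np.int32(500), np.int32(376), np.int32(60), np.int32(44), np.int32(1687)], [np.int32(234), np.int32(415), np.int32(7), np.int32(5), np.int32(32)]]
```

```bash
python3 -c "
from h import *
print(manip.sign_off())"
```

```text
the job is handed in; nothing more can be done
None
```

I set the dial to click 6 from its anticlockwise stop, pressed the green button on the grey box right down, and handed the job in at about 26 s.

- **Stop:** the dial came up hard against it at about 1.5 Nm, far above the 0.3 Nm click torque.
- **Six clicks:** measured by camera, the dial stood at 120.6° at the stop (click 0), 96.1° after one click and −0.2° after five. It was −23.8° after six. That is an even spacing of about 24.1°, and it means the dial had started on click 6. My last look, after pressing the button, read −23.5°, still click 6.
- **Green button:** it bottomed rigidly at up to 28 N. Easing up, the spring force was gone by about 6–8 mm, which fits the full 6 mm travel. The fingertips appeared to stand about 3 mm higher than the stated finger length implies. I took the force readings as deciding, because the button needs only 5 N.
- **Everything else:** I never went near the red button. I moved no bystanders on purpose, and outside the dial and button presses the force readings were near zero.
- **Check that decided little:** comparing the top view before and after the job was inconclusive. It showed many changed areas around the arm and its shadows, and I didn't view that picture or check each bystander.

I viewed 10 pictures.

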